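Drive the snapped stem stub out of a sterilizer rack's hub

ROBOT

A 6-joint arm with a two-finger parallel gripper is mounted at the origin on the work surface. World frame = base frame: x ahead of the robot, y to its left, z up, the work surface at z = 0. Lengths are in m, angles in rad, forces in N, time in s.
With the tool pointing down it reaches from about 0.375 to 0.9 m from the base axis. Payload 3.1 kg.
Tool frame: the origin (TCP) lies at the very end of the fingers, on their centre line; the grasp point (between the pads) lies 19 mm behind it; z points along the fingers, y is the line along which they close (so a half turn about z gives the same grasp; the last joint's range is limited). The gripper opens to 85 mm and grips with 20 to 120 N. Pads are 22 mm wide; open, the fingers measure 114 mm over their backs; the gripper's body (76 mm by 85 mm) begins 54 mm behind the grasp point. The pads swing forward as they close: fully open they stand 13 mm farther back than shut.
Start: joints at [-0.178, 0.527, 1.433, -0, 1.181, -0.178], TCP at [0.625, 0, 0.197] pointing down, gripper open.
Joint ranges: [-3.08, 3.08], [-0.75, 2.2], [0.22, 2.44], [-1.43, 4.57], [0, 2.65], [-2.85, 2.85]. Speed limits (rad/s): [2.79, 2.79, 3.14, 3.14, 3.14, 3.14].

INTERFACE

Orientations are given as [roll, pitch, yaw] about the fixed x, y, z axes, in that order (R = Rz(yaw) Ry(pitch) Rx(roll)).
In Python, from bench import bot, imaging, finish_job gives the robot as it stands. The module is installed in compiled form; this text tells all that it offers.
- The arm moves only by the tool arm_command, never from a script. Its argument "rows" is a list of rows, each a list of 7 numbers: the opening, from -1 (shut) to 1 (fully open), then the shift along the world's x, y, z in cm, then the turn, a rotation vector about the world's x, y, z in degrees. A call has 1 to 8 rows; each row shifts and turns the commanded pose from where the row before left it; what a row does not reach is not made up. A row lasts 1/12 s, in which the tool goes at most 41.7 mm and 7.16 degrees, less where a joint would pass 70% of its speed; a pose out of reach is approached as far as the arm can. A call is refused whole if a number of a shift passes 4.17 or a number of a turn 7.16, either way. A call with a gripper value outside its range is refused whole. The fingers move at their own pace and stop on an object; the grip force is fixed at half the most. Time passes only in rows, so rows that do not move let the fingers close. It gives the time, the measured TCP pose, the force, the opening and the grip force at its end, in the units of the state.
- bot.get_state(): the state, without advancing time (a new reading comes with each control period).
- imaging.capture(name): name is "scene" or "side" or "wrist"; returns the picture (384x512x3 uint8, red, green, blue); there is no depth.
- imaging.calibration(name): a dict with "camera_matrix" (3x3 intrinsics, pixels), "pose" (4x4, takes a point from camera to world coordinates). Camera axes: x right, y up, looking along -z (the intrinsics and any distortion apply to the point x, -y, -z); pixel columns grow to the right and rows downward; lengths in m; the calibration is good to about 2 mm. A picture is of the moment at which its call begins: read the wrist's pose just before it. calibration takes no time and is no camera call; for the wrist camera it gives the pose at the moment of the call.
- finish_job(): hands the job in; it is judged then, once.
The state is a dict: "t": time; "joint_positions": joint angles; "qd": joint speeds; "joint_efforts": joint torques, N m; "tool_pos": TCP position; "eef_rot": TCP orientation; "force": force on the tool from outside, world axes, zero at the start; "wrist_torque": the same for the moment, N m; "opening": finger opening in m; "grasp_force": force on a finger pad.
Only numpy, scipy, OpenCV 4.12 (cv2) and the standard library are available. Lean on these libraries where they do the work, as an engineer would, in place of code of your own. Each camera call takes 0.05 s, during which the arm holds its last target. There are 200 camera calls.

TASK

The lifting stem of the steam sterilizer's rack has snapped off and its stub is stuck tight in the rack's centre hub. Take the wooden drift rod out of its stand, feel its end into the hub from above and press the stub down, steadily and no harder than it needs, until it drops out onto the tray, without bearing hard on the hub or driving the drift on into the tray. Then stand the drift fully back in its stand, and leave the pacifiers, ring dish and canister where they are.

Things in the scene. Friction and masses are not known exactly. Their poses are not given: they have to be found in the camera images.
- hub: Centre hub of the white plastic sterilizer rack (rack 140 mm across, on four legs, wire loops to 82 mm high; does not move): an upright tube 29 mm outside with a 20 mm through-bore, square-edged at the mouth. Origin on the bore axis at the tray's floor, z up; underside 46 mm up and open, top edge 90 mm up. Thin: not to be pressed with over 15 N, on top or inside; a tilted rod binds in it.
- hub_top (a point): Centre of the mouth of the hub's bore, at its top edge (90 mm above the tray floor, 44 mm above the hub's underside), z up.
- stub_center (a point): Middle of the stub: solid white plastic cylinder, 19.5 mm across, 24 mm long, upright in the bore, its top 15 to 20 mm below the hub's top edge. A grey silicone ring in the bore, 6 to 14 mm above the underside, grips it: it slides under a steady push of some 12 to 21 N (never over 25 N) and falls, the load gone, once its top has passed that ring.
- drift_center (a point): Middle of the drift: a plain round beech rod, 18.5 mm across, 180 mm long, about 36 g, flat square-edged lower end; z runs up along the rod, the lower end is 90 mm below this point. It stands loosely in its stand and leans over by about 6 degrees, in any direction, until it is held upright.
- drift_tip (a point): Centre of the drift's lower end face, 90 mm below its middle; z runs up along the rod.
- stand_floor (a point): Centre of the socket's floor in the drift's stand: a white ceramic stand, 68 mm across at the foot and 62 mm high, that does not move, with an upright round socket 24 mm wide and 50 mm deep. The floor is 12 mm above the tray's floor, the socket's mouth 50 mm above this point; z up.
- tray: The bamboo tray on the dresser, 340 x 570 mm, floor 10 mm above the dresser top, rim 30 mm high; fixed. Origin: middle of its underside.
- pacifier_a: One of three orange silicone pacifiers standing in a row along the middle of the tray, teat up, 41 mm across, 40 mm high. Origin: middle of its underside.
- pacifier_b: The second pacifier of the row, alike.
- pacifier_c: The third pacifier of the row, alike.
- ring_dish: Pink ceramic ring dish with a small cone in the middle, 80 mm across, 35 mm high, at the robot's end of the row. Origin: middle of its underside.
- canister: Sealed clear acrylic canister of cotton balls, 68 mm across, 102 mm high, at the far end of the row. Origin: middle of its underside.

How it is judged:
By the outcome, as a careful person would: the job done as asked, in the order asked, and still so for the second after the job is handed in, with the robot touching nothing.
It also fails if it takes over 72 s, if anything falls off the work surface, if the arm or the gripper's body presses on something with over 40 N, if the wrist force passes 120 N, or if a joint passes its speed limit or range.

## Working session

There is one attempt and no reset: what is moved stays moved. The work goes in short steps, Python scripts to look and compute and a tool call to move; the robot and the scene stay as the last step left them, time stands still between calls to the robot, and variables do not carry over. Pictures are saved under pics/ and viewed, at most 10 in all, crops included, and the job is handed in when it is done.

Besides the shell and the picture viewer there is one more tool, called after "Call:" in YAML: its name, and indented under it one key for each argument. arm_command: Moves the arm, as the interface text tells. Its arguments: {"type":"object","properties":{"rows":{"type":"array"}},"required":["rows"]}

```bash
mkdir -p pics
cat > h.py <<'E'
import numpy as np, cv2
from bench import bot, imaging, finish_job
def cap(n,f):
    c=imaging.calibration(n); im=imaging.capture(n); cv2.imwrite('pics/'+f,im[:,:,::-1]); return im,c
def ray(c,u,v):
    d=np.linalg.inv(c['camera_matrix'])@[u,v,1]; d=np.array([d[0],-d[1],-d[2]])
    P=np.array(c['pose']); return P[:3,3],P[:3,:3]@d
def onz(c,u,v,z):
    o,d=ray(c,u,v); return o+d*(z-o[2])/d[2]
def proj(c,p):
    P=np.array(c['pose']); q=P[:3,:3].T@(np.array(p)-P[:3,3]); k=c['camera_matrix']@np.array([q[0],-q[1],-q[2]]); return k[:2]/k[2]
def tri(*l):
    A=np.zeros((3,3));b=np.zeros(3)
    for c,u,v in l:
        o,d=ray(c,u,v); d=d/np.linalg.norm(d); M=np.eye(3)-np.outer(d,d); A+=M;b+=M@o
    return np.linalg.solve(A,b)
E
python3 - <<'E'
from h import *
for n in ('scene','side'):
    im,c=cap(n,n+'0.png'); print(c)
a=cv2.imread('pics/scene0.png')
print(bot.get_state())
E
```

```text
{'camera_matrix': array([[380.11079172,   0.        , 254.80551719],
       [  0.        , 380.11079172, 192.61125352],
       [  0.        ,   0.        ,   1.        ]]), 'pose': array([[ 0.56572425, -0.42221596,  0.70830061,  1.03130809],
       [ 0.82457746,  0.29518154, -0.48263845, -0.31415283],
       [-0.00529961,  0.85708899,  0.51514112,  0.44263379],
       [ 0.        ,  0.        ,  0.        ,  1.        ]])}
{'camera_matrix': array([[449.52660149,   0.        , 250.36542287],
       [  0.        , 449.52660149, 189.8237303 ],
       [  0.        ,   0.        ,   1.        ]]), 'pose': array([[-0.99545051,  0.05038504, -0.08086798,  0.52676342],
       [-0.09463831, -0.62119792,  0.77791821,  0.52767461],
       [-0.01103958,  0.78203229,  0.62314014,  0.52749129],
       [ 0.        ,  0.        ,  0.        ,  1.        ]])}
{'t': 0.1, 'joint_positions': array([-1.78506663e-01,  5.28391612e-01,  1.43378555e+00, -7.97287875e-06,
        1.18144315e+00, -1.78462515e-01]), 'qd': array([-0.00068725, -0.00193061, -0.00326359,  0.00147624,  0.00115629,
       -0.0012059 ]), 'joint_efforts': array([ 4.33945943e-04, -4.43301880e+01, -1.78587180e+01, -2.04061280e-04,
        3.88642526e-03,  1.10165692e-05]), 'tool_pos': array([6.24268143e-01, 1.54862183e-04, 1.95716641e-01]), 'eef_rot': array([-3.13959589e+00, -3.52690330e-04,  1.57075486e+00]), 'force': array([0.18551937, 0.33678629, 0.35490269]), 'wrist_torque': array([0.01963908, 0.0252436 , 0.00445844]), 'grasp_force': 0.0, 'opening': 0.08546778336663814}
```

View pics/scene0.png

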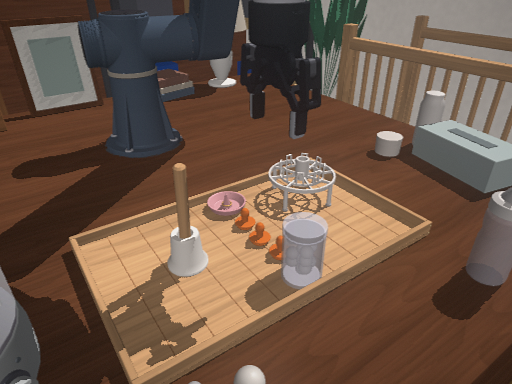

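View pics/side0.png

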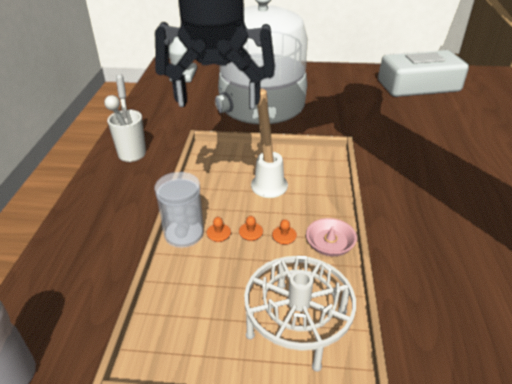

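Scene: rod top at about (180,168), stand mouth (185,232), hub mouth (303,160). Side: rod top (264,92), stand mouth (268,158), hub mouth (300,276). I'll zoom in on these features.

Run:
```python
from h import *
s=cv2.imread('pics/scene0.png');d=cv2.imread('pics/side0.png')
def cr(i,x,y,w,h): return cv2.resize(i[y:y+h,x:x+w],(400,300),interpolation=cv2.INTER_CUBIC)
cv2.imwrite('pics/z.png',np.vstack([np.hstack([cr(s,115,160,160,120),cr(s,265,140,80,60)]),np.hstack([cr(d,190,85,160,120),cr(d,260,250,80,60)])]))
cs=imaging.calibration('scene');cd=imaging.calibration('side')
for nm,a,b in (('rodtop',(180,168),(264,92)),('mouth',(185,232),(268,158)),('hub',(303,160),(300,276))):
    p=tri((cs,*a),(cd,*b)); print(nm,p.round(4),proj(cs,p),proj(cd,p))
```

```text
rodtop [ 0.5731 -0.1325  0.1978] [178.45528115 166.29048641] [262.82522049  93.6621044 ]
mouth [ 0.5628 -0.1307  0.0747] [185.13186522 232.11372512] [268.10838202 157.88549299]
hub [0.5072 0.1604 0.1002] [302.06985403 159.3759021 ] [298.54809373 277.17426814]
```

View pics/z.png

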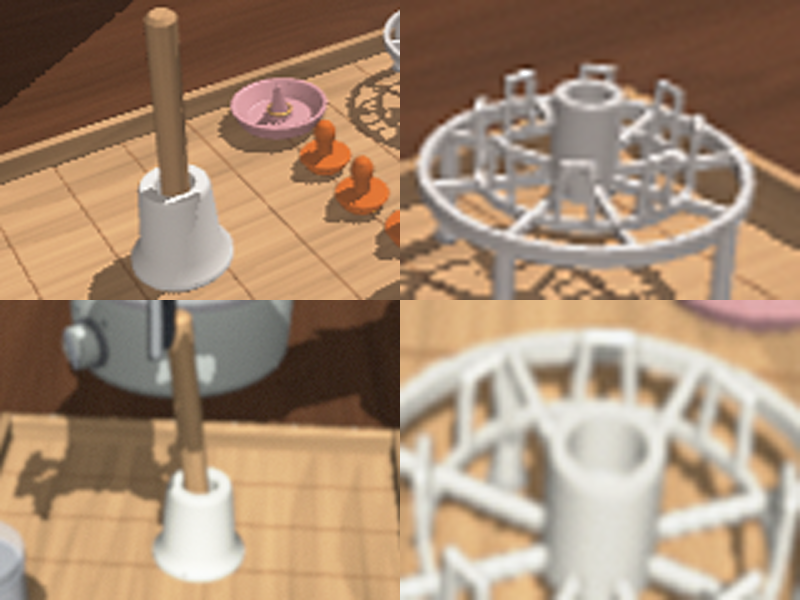

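The zoom gives, in scene/side pixels: stand mouth (184.6,233.6)/(270.2,157.4), hub mouth (302.4,159)/(301.3,278.8), rod top (179.8,166.8)/(263.2,92.2).

Run:
```python
from h import *
cs=imaging.calibration('scene');cd=imaging.calibration('side')
for nm,a,b,z in (('rodtop',(179.8,166.8),(263.2,92.2),.201),('mouth',(184.6,233.6),(270.2,157.4),.072),('hub',(302.4,159),(301.3,278.8),.1)):
    p=tri((cs,*a),(cd,*b)); print(nm,p.round(4),proj(cs,p)-a,proj(cd,p)-b,onz(cs,*a,z),onz(cd,*b,z))
im,c=cap('wrist','w0.png');print(c)
```

```text
rodtop [ 0.5736 -0.132   0.1988] [-0.95907096 -1.05997832] [-0.72565585  1.03244924] [ 0.58153119 -0.1339604   0.201     ] [ 0.57238706 -0.13126978  0.201     ]
mouth [ 0.5606 -0.1325  0.0728] [-0.96883988 -0.84278332] [-0.8015182   0.84269292] [ 0.5624998  -0.13175791  0.072     ] [ 0.55934985 -0.13634565  0.072     ]
hub [0.5043 0.1629 0.0997] [-0.30647997 -0.20494121] [-0.48060251  0.39107728] [0.50585281 0.16239137 0.1       ] [0.50377723 0.1624517  0.1       ]
{'camera_matrix': array([[272.37094672,   0.        , 251.95648237],
       [  0.        , 272.37094672, 186.46625367],
       [  0.        ,   0.        ,   1.        ]]), 'pose': array([[ 9.99995998e-01, -1.68831251e-03,  2.27031523e-03,
         6.24123253e-01],
       [ 8.60002885e-04,  9.45857218e-01,  3.24581858e-01,
         8.44349223e-02],
       [-2.69538966e-03, -3.24578607e-01,  9.45854885e-01,
         3.72938509e-01],
       [ 0.00000000e+00,  0.00000000e+00,  0.00000000e+00,
         1.00000000e+00]])}
```

View pics/w0.png

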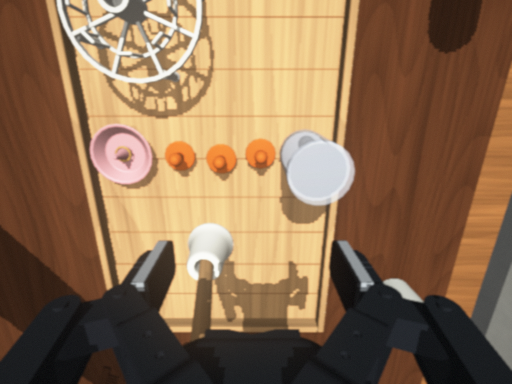

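Wrist view: the stand mouth is near (206,265) with the rod leaning toward the gripper, and the hub is at the upper left edge. The heights match expectations (0.0728 vs 0.072, 0.0997 vs 0.100, and a rod top of about 0.199). The rod leans towards +x, so closing along x will bring it upright.

Call:
arm_command:
  rows:
    - [1,0,0,2.5,0,0,0]
    - [1,0,0,1.5,0,0,0]
    - [1,-1.5,-3.3,0,0,0,0]
    - [1,-1.5,-3.3,0,0,0,0]
    - [1,-1.5,-3.3,0,0,0,0]
    - [1,-1.6,-3.3,0,0,0,0]
    - [1,0,0,0,0,0,0]
    - [1,0,0,0,0,0,0]

```text
t: 0.82
tool_pos: [0.5631, -0.1336, 0.2364]
eef_rot: [-3.141, -0.0, 1.567]
force: [0.7, 0.5, 1.2]
opening: 0.0854
grasp_force: 0.0
```

Run:
```python
from h import *
print(bot.get_state()['tool_pos'])
im,c=cap('wrist','w1.png')
for p in ([.5736,-.132,.1988],[.5606,-.1325,.0728],[.5045,.1625,.1]): print(proj(c,p))
```

```text
[ 0.56312015 -0.13363071  0.23640793]
[265.08907407 196.45750753]
[250.59901525 161.56878587]
[ 181.76201884 -174.21964593]
```

View pics/w1.png

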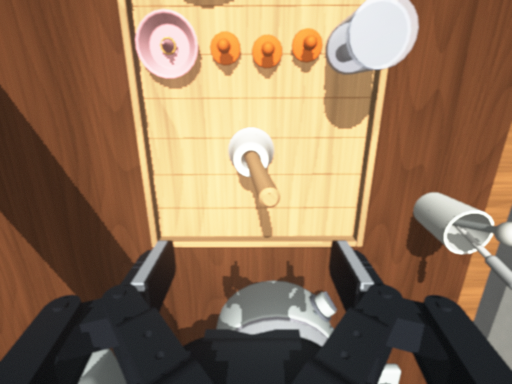

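The rod top is at (268,197), against (265,196) predicted, and it sits between the fingers. I'll descend and grip.

Call:
arm_command:
  rows:
    - [1,0,0,-2.5,0,0,0]
    - [1,0,0,-2.5,0,0,0]
    - [1,0,0,-2.5,0,0,0]
    - [1,0,0,-1.5,0,0,0]
    - [1,0,0,-0.5,0,0,0]
    - [0.2,0,0,0,0,0,0]
    - [0,0,0,0,0,0,0]
    - [0,0,0,0,0,0,0]

```text
t: 1.53
tool_pos: [0.5653, -0.1318, 0.1429]
eef_rot: [3.139, 0.001, 1.572]
force: [0.5, 0.5, 0.5]
opening: 0.0512
grasp_force: 0.0
```

Call:
arm_command:
  rows:
    - [-0.3,0,0,0,0,0,0]
    - [-0.4,0,0,0,0,0,0]
    - [-0.5,0,0,0,0,0,0]
    - [-0.6,0,0,0,0,0,0]
    - [-1,0,0,0,0,0,0]
    - [-1,0,0,0,0,0,0]
    - [-1,0,0,0,0,0,0]
    - [-1,0,0,0,0,0,0]

```text
t: 2.2
tool_pos: [0.5635, -0.1322, 0.1425]
eef_rot: [-3.141, 0.0, 1.571]
force: [-0.8, -0.1, 4.7]
opening: 0.0165
grasp_force: 58.3
```

Run:
```python
from h import *
s=bot.get_state(); print(s['tool_pos'],s['force'],s['wrist_torque'],s['opening'],s['grasp_force'])
im,c=cap('scene','s2.png'); im2,c2=cap('side','d2.png'); im3,c3=cap('wrist','w2.png')
def cr(i,x,y,w,h): return cv2.resize(i[y:y+h,x:x+w,::-1],(400,300),interpolation=cv2.INTER_CUBIC)
cv2.imwrite('pics/z2.png',np.vstack([np.hstack([cr(im,105,120,200,150),cr(im2,170,30,200,150)]),np.hstack([cr(im3,0,0,512,384),cr(im3,150,150,200,150)])]))
```

```text
[ 0.56353876 -0.13218381  0.1424974 ] [-0.84333114 -0.11718333  4.6721578 ] [ 0.00241774  0.51984275 -0.03641245] 0.016542791033598826 58.349087834358215
```

View pics/z2.png

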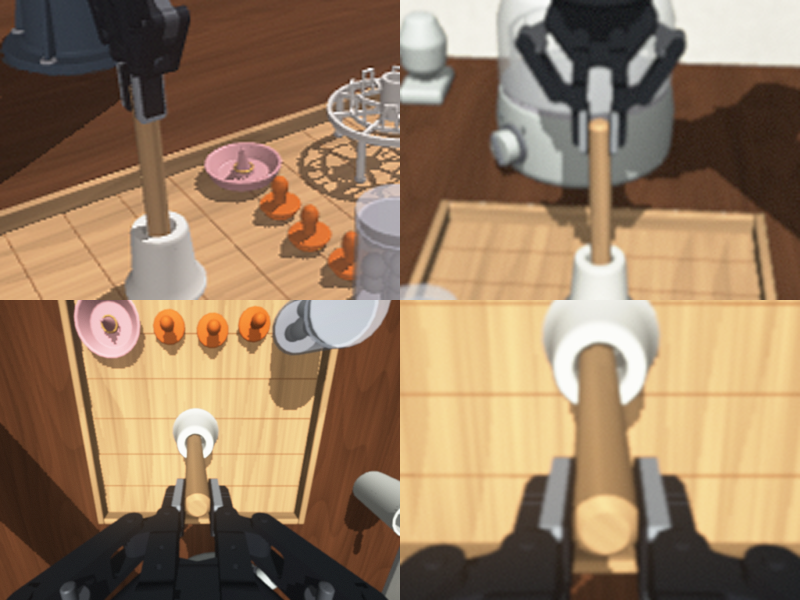

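The rod is gripped between the pads and looks close to upright in the side view. I'll lift it out and measure the tilt and tip.

Call:
arm_command:
  rows:
    - [-1,0,0,0.5,0,0,0]
    - [-1,0,0,1,0,0,0]
    - [-1,0,0,2,0,0,0]
    - [-1,0,0,2.5,0,0,0]
    - [-1,0,0,2.5,0,0,0]
    - [-1,0,0,2,0,0,0]
    - [-1,0,0,0.5,0,0,0]
    - [-1,0,0,0,0,0,0]

```text
t: 3.02
tool_pos: [0.5653, -0.1325, 0.2539]
eef_rot: [3.137, 0.002, 1.571]
force: [-0.7, -0.0, -0.3]
opening: 0.0166
grasp_force: 58.6
```

Call:
arm_command:
  rows:
    - [-1,-0.5,2,0,0,0,0]
    - [-1,-1,3,0,0,0,0]
    - [-1,-1,4,0,0,0,0]
    - [-1,-1,4,0,0,0,0]
    - [-1,-1,4,0,0,0,0]
    - [-1,-0.5,3,0,0,0,0]
    - [-1,0,2,0,0,0,0]
    - [-1,0,0,0,0,0,0]

```text
t: 3.68
tool_pos: [0.5118, 0.0918, 0.2501]
eef_rot: [-3.138, -0.002, 1.575]
force: [0.2, -1.2, 0.2]
opening: 0.0167
grasp_force: 58.6
```

Run:
```python
from h import *
s=bot.get_state(); print(s['tool_pos'],s['force'],s['wrist_torque'],s['opening'],s['grasp_force'])
im,c=cap('scene','s3.png'); im2,c2=cap('side','d3.png')
t=s['tool_pos']; tip=t-[0,0,.12]
a=proj(c,tip);b=proj(c2,tip);print(a,b)
def cr(i,q): x,y=int(q[0])-60,int(q[1])-50; print(x,y); return cv2.resize(i[y:y+120,x:x+120,::-1],(400,400),interpolation=cv2.INTER_CUBIC)
cv2.imwrite('pics/z3.png',np.hstack([cr(im,a),cr(im2,b)]))
```

```text
[0.51183953 0.09184154 0.25007725] [ 0.18946549 -1.15361047  0.24134355] [-0.00222349  0.02205255 -0.01703501] 0.01665429120931853 58.57872247695923
[277.11943159 155.23398253] [296.80895104 221.15264876]
217 105
236 171
```

View pics/z3.png

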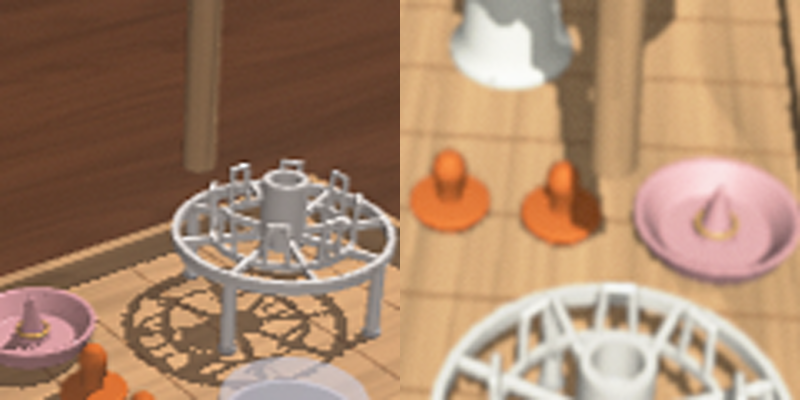

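```bash
cat >> h.py <<'E'
def axis(im,c,p0,p1,w,n=14):
    "centre line of the rod between predicted points p0,p1 from edge pairs row by row"
    a,b=proj(c,p0),proj(c,p1); g=cv2.GaussianBlur(im.astype(np.float32),(0,0),1.0)
    out=[]
    for f in np.linspace(0,1,n):
        u,v=a+f*(b-a); r=int(round(v)); u=a[0]+(b[0]-a[0])*(r-a[1])/(b[1]-a[1])
        best=None
        G=np.gradient(g[r-1:r+2].mean(0),axis=0)
        for x in np.arange(u-12,u+12,.25):
            for ww in np.arange(w-1.5,w+1.6,.5):
                L=[np.interp(x-ww/2,np.arange(512),G[:,k]) for k in range(3)];R=[np.interp(x+ww/2,np.arange(512),G[:,k]) for k in range(3)]
                s=-np.dot(L,R)
                if best is None or s>best[0]: best=(s,x,ww)
        out.append((best[1],r,best[2]))
    return np.array(out)
def rodfit(S,D,c,d,t,lo,hi):
    "planes through each camera and the image centre line; meet in the rod axis"
    N=[]
    for im,k in ((S,c),(D,d)):
        p0=t+[0,0,lo];p1=t+[0,0,hi]
        w=.0185*k['camera_matrix'][0,0]/np.linalg.norm(k['pose'][:3,3]-p0)
        q=axis(im,k,p0,p1,w); vx,vy,x0,y0=cv2.fitLine(q[:,:2].astype(np.float32),cv2.DIST_HUBER,0,.01,.01).ravel()
        print('px',np.round(w,1),q[::4].round(1).tolist())
        o,r0=ray(k,x0,y0);_,r1=ray(k,x0+30*vx,y0+30*vy); n=np.cross(r0,r1);n/=np.linalg.norm(n);N.append((n,n@o))
    A=np.array([N[0][0],N[1][0],[0,0,1]])
    f=lambda z:np.linalg.solve(A,[N[0][1],N[1][1],z])
    d=f(t[2])-f(t[2]-.1); print('tilt deg x,y',np.degrees(np.arctan(d[:2]/.1)).round(2)); return f
E
python3 - <<'E'
from h import *
S=cv2.imread('pics/s3.png')[:,:,::-1];D=cv2.imread('pics/d3.png')[:,:,::-1]
c=imaging.calibration('scene');d=imaging.calibration('side')
t=np.array([.512,.092,.251])
f=rodfit(S,D,c,d,t,-.105,-.035); print(f(.13),f(.251))
print(tri((c,277.3,154.5),(d,301.1,222.6)))
E
```

```text
px 9.7 [[276.9, 148.0, 9.7], [277.5, 137.0, 9.2], [278.3, 125.0, 9.2], [278.4, 114.0, 9.2]]
px 14.4 [[289.3, 212.0, 12.9], [289.1, 198.0, 13.9], [300.5, 185.0, 12.9], [289.5, 171.0, 12.9]]
tilt deg x,y [-11.71  10.19]
[0.52657482 0.07931906 0.13      ] [0.50150492 0.10105871 0.251     ]
[0.50702808 0.09488905 0.12968107]
```

```bash
sed -i 's/np.arange(u-12,u+12,.25)/np.arange(u-SW,u+SW,.25)/; 1a SW=4.5' h.py
python3 - <<'E'
from h import *
S=cv2.imread('pics/s3.png')[:,:,::-1];D=cv2.imread('pics/d3.png')[:,:,::-1]
c=imaging.calibration('scene');d=imaging.calibration('side')
t=np.array([.508,.094,.251])
f=rodfit(S,D,c,d,t,-.11,-.03); print(f(.13),f(.251))
h=tri((c,302.4,159),(d,301.3,278.8)); print('hub',h,'delta',h-f(h[2]))
print(bot.get_state()['tool_pos'])
E
```

```text
px 9.6 [[277.2, 149.0, 9.6], [277.5, 136.0, 9.1], [278.4, 124.0, 9.1], [278.5, 111.0, 9.1]]
px 14.3 [[298.8, 216.0, 12.8], [298.7, 201.0, 12.8], [300.4, 185.0, 12.8], [301.4, 169.0, 12.8]]
tilt deg x,y [0.3 0.2]
[0.51033706 0.09270234 0.13      ] [0.51097732 0.09313231 0.251     ]
hub [0.50434197 0.16288328 0.09972651] delta [-0.00583489  0.07028851  0.        ]
[0.51305376 0.08842913 0.25035468]
```

Tip at about (0.510, 0.093, 0.130) and the rod is near vertical. I'll move it over the hub and then check the relative alignment.

Call:
arm_command:
  rows:
    - [-1,-0.1,1,0,0,0,0]
    - [-1,-0.1,1.5,0,0,0,0]
    - [-1,-0.2,2,0,0,0,0]
    - [-1,-0.2,1.5,0,0,0,0]
    - [-1,0,1,0,0,0,0]
    - [-1,0,0,-1.5,0,0,0]
    - [-1,0,0,-0.5,0,0,0]
    - [-1,0,0,0,0,0,0]

```text
t: 4.45
tool_pos: [0.5068, 0.1573, 0.2299]
eef_rot: [-3.137, 0.001, 1.57]
force: [-1.4, 0.5, -1.6]
opening: 0.0164
grasp_force: 58.6
```

Call:
arm_command:
  rows:
    - [-1,0,0,0,0,0,0]
    - [-1,0,0,0,0,0,0]

```text
t: 4.62
tool_pos: [0.5084, 0.1574, 0.2318]
eef_rot: [3.141, 0.0, 1.57]
force: [0.0, 0.2, -0.2]
opening: 0.0168
grasp_force: 58.6
```

Run:
```python
from h import *
s=bot.get_state(); print(s['tool_pos'],s['force'],s['wrist_torque'])
I=[cap(n,n+'4.png') for n in ('scene','side','wrist')]
p=[.5043,.1629,.105]; cr=[]
for im,c in I:
    q=proj(c,p); x,y=int(q[0])-40,int(q[1])-55; x=max(x,0);y=max(y,0);print(q,x,y); cr.append(cv2.resize(im[y:y+90,x:x+80,::-1],(266,300),interpolation=cv2.INTER_CUBIC))
cv2.imwrite('pics/z4.png',cv2.resize(np.hstack(cr),(798,300)))
```

```text
[0.50844057 0.1574477  0.23184961] [ 0.04919162  0.21270663 -0.19692291] [-0.01080464 -0.07217571  0.02798743]
[302.23792444 156.45762689] 262 101
[301.11015293 276.34248487] 261 221
[248.75908582 165.54080723] 208 110
```

View pics/z4.png

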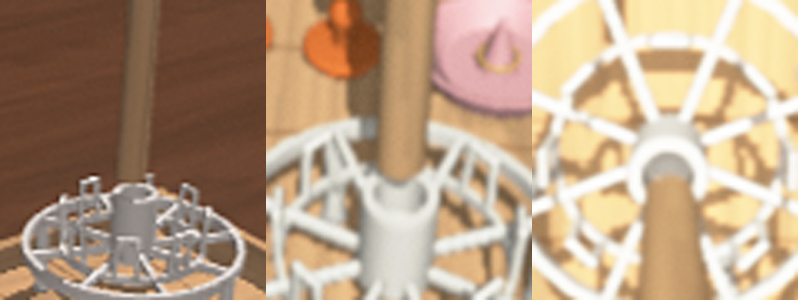

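Views: the tip is just above the hub mouth, within about 2 mm. Crop centres: scene rod 131 vs hub 134, side rod 404 vs hub 400, wrist rod 674 vs hub 670. I'll refine this with edge fits.

Run:
```python
from h import *
c=imaging.calibration('scene');d=imaging.calibration('side')
r=lambda f:cv2.imread('pics/'+f)[:,:,::-1]
h=np.array([.5043,.1629,0])
res=[]
for k,a,b,wr in ((c,r('scene0.png'),r('scene4.png'),0),(d,r('side0.png'),r('side4.png'),0)):
    W=lambda D,z:D*k['camera_matrix'][0,0]/np.linalg.norm(k['pose'][:3,3]-h-[0,0,z])
    H=axis(a,k,h+[0,0,.075],h+[0,0,.09],W(.029,.08),5)
    R=axis(b,k,h+[0,0,.118],h+[0,0,.17],W(.0185,.14),14)
    # columns against predicted axis column at the same row
    def off(q,lo,hi):
        p0,p1=proj(k,h+[0,0,lo]),proj(k,h+[0,0,hi]); return q[:,0]-(p0[0]+(p1[0]-p0[0])*(q[:,1]-p0[1])/(p1[1]-p0[1]))
    o1,o2=off(H,.075,.09),off(R,.118,.17); print(o1.round(2),o2.round(2),H[:,2].mean(),R[:,2].mean())
    res.append((np.median(o2[:7])-np.median(o1))*np.linalg.norm(k['pose'][:3,3]-h-[0,0,.11])/k['camera_matrix'][0,0]*1000)
A=np.array([c['pose'][:2,0],d['pose'][:2,0]])
print('lateral mm',res,'rod-hub xy mm',np.linalg.solve(A,res))
w=r('wrist4.png'); g=cv2.cvtColor(w,cv2.COLOR_RGB2HSV)
cw=imaging.calibration('wrist')
R=axis(w,cw,[.508,.1629,.122],[.508,.1629,.16],.0185*272/.29,8); print(R)
```

```text
[ 2.    2.   -0.5   0.25  1.5 ] [-1.   -0.75 -1.   -1.   -0.75 -0.75 -0.5  -0.5  -0.5  -0.75 -0.75 -0.5
 -0.5  -0.25] 14.313374480978641 8.38756345333068
[ 0.25  0.5  -0.5   0.25  0.75] [ 1.25 -0.75 -2.   -2.   -1.5  -2.    2.25  2.25  1.75 -1.75 -2.   -2.25
 -2.5  -2.5 ] 21.763236638891357 15.505853833894303
lateral mm [np.float64(-4.645680472302772), np.float64(-2.1600418926511047)] rod-hub xy mm [ 2.89432978 -7.61974867]
[[249.04273782 170.          15.85172414]
 [250.54491802 171.          18.85172414]
 [249.54927843 173.          18.85172414]
 [249.55145863 174.          18.85172414]
 [249.80581903 176.          18.85172414]
 [249.80799923 177.          18.35172414]
 [249.31235963 179.          17.35172414]
 [249.06453983 180.          17.85172414]]
```

Visually the rod is about 2 mm short in y and x is close. I'll shift it and feel down.

Call:
arm_command:
  rows:
    - [-1,0,0.2,0,0,0,0]
    - [-1,0,0,-0.5,0,0,0]
    - [-1,0,0,-0.3,0,0,0]
    - [-1,0,0,0,0,0,0]
    - [-1,0,0,0,0,0,0]

```text
t: 5.18
tool_pos: [0.5076, 0.16, 0.2232]
eef_rot: [-3.141, 0.0, 1.571]
force: [0.8, -0.6, 0.0]
opening: 0.0166
grasp_force: 58.6
```

Call:
arm_command:
  rows:
    - [-1,0,0,-0.1,0,0,0]
    - [-1,0,0,0,0,0,0]

```text
t: 5.35
tool_pos: [0.5079, 0.16, 0.2225]
eef_rot: [-3.141, 0.0, 1.571]
force: [-0.1, 0.2, -0.8]
opening: 0.0166
grasp_force: 58.6
```

Call:
arm_command:
  rows:
    - [-1,0,0,-0.1,0,0,0]
    - [-1,0,0,0,0,0,0]

```text
t: 5.52
tool_pos: [0.5079, 0.16, 0.2215]
eef_rot: [-3.141, -0.0, 1.571]
force: [0.2, -0.7, -0.4]
opening: 0.0165
grasp_force: 58.6
```

Call:
arm_command:
  rows:
    - [-1,0,0,-0.05,0,0,0]
    - [-1,0,0,0,0,0,0]

```text
t: 5.68
tool_pos: [0.5079, 0.16, 0.2211]
eef_rot: [-3.142, 0.0, 1.571]
force: [0.1, -0.3, -0.5]
opening: 0.0166
grasp_force: 58.6
```

Call:
arm_command:
  rows:
    - [-1,0,0,-0.05,0,0,0]
    - [-1,0,0,0,0,0,0]

```text
t: 5.85
tool_pos: [0.508, 0.16, 0.2206]
eef_rot: [3.141, -0.0, 1.571]
force: [0.4, 0.0, 0.8]
opening: 0.0163
grasp_force: 58.6
```

Call:
arm_command:
  rows:
    - [-1,0,0,-0.05,0,0,0]
    - [-1,0,0,0,0,0,0]

```text
t: 6.02
tool_pos: [0.5081, 0.1601, 0.2205]
eef_rot: [3.141, -0.0, 1.571]
force: [-1.3, 0.8, 1.8]
opening: 0.0167
grasp_force: 59.0
```

Call:
arm_command:
  rows:
    - [-1,0,0,-0.05,0,0,0]
    - [-1,0,0,0,0,0,0]

```text
t: 6.18
tool_pos: [0.5083, 0.1601, 0.2204]
eef_rot: [3.141, -0.0, 1.571]
force: [0.1, 0.5, 4.7]
opening: 0.0163
grasp_force: 59.3
```

Run:
```python
from h import *
for i in range(3):
    s=bot.get_state(); print(s['tool_pos'],s['force'],s['wrist_torque']); imaging.capture('wrist')
```

```text
[0.50830029 0.16014295 0.22035939] [0.14052638 0.50527053 4.70724171] [0.06659685 0.25203031 0.01509389]
[0.50830152 0.16014041 0.2203451 ] [-0.96383014 -0.54077854  4.92034235] [0.0477436  0.22174014 0.01714186]
[0.5082957  0.16014063 0.22033804] [-1.09082624  0.57906389  6.2986092 ] [-0.0099897   0.25681337  0.04298985]
```

Rim contact at TCP z 0.2205 with about 5 N, so the contact stiffness is about 5 N/mm. I'll search laterally under this light load.

Call:
arm_command:
  rows:
    - [-1,0.04,0,0,0,0,0]
    - [-1,0,0,0,0,0,0]

```text
t: 6.5
tool_pos: [0.5086, 0.1601, 0.2203]
eef_rot: [3.141, -0.0, 1.571]
force: [-1.3, -0.3, 5.7]
opening: 0.0165
grasp_force: 59.4
```

Call:
arm_command:
  rows:
    - [-1,0.04,0,0,0,0,0]
    - [-1,0,0,0,0,0,0]

```text
t: 6.67
tool_pos: [0.5088, 0.1601, 0.2203]
eef_rot: [3.141, -0.0, 1.571]
force: [-2.0, 0.9, 5.6]
opening: 0.0162
grasp_force: 59.5
```

Call:
arm_command:
  rows:
    - [-1,0.04,0,0,0,0,0]
    - [-1,0,0,0,0,0,0]

```text
t: 6.83
tool_pos: [0.509, 0.1601, 0.2203]
eef_rot: [-3.141, -0.0, 1.571]
force: [-1.0, 0.2, 6.4]
opening: 0.0166
grasp_force: 59.6
```

Run:
```python
from h import *
for i in range(3):
    s=bot.get_state(); print(s['tool_pos'],s['force'],s['wrist_torque']); imaging.capture('wrist')
```

```text
[0.50902421 0.16013482 0.22029173] [-1.04906437  0.18013395  6.43080852] [ 0.03187267  0.49480715 -0.02409756]
[0.50902562 0.16012741 0.22030253] [-0.99177281 -0.38699283  6.44370108] [-0.00886308  0.54066985  0.03620668]
[0.50900793 0.16013422 0.22030176] [-1.73262235 -0.12220348  5.94770488] [ 0.03630646  0.5346813  -0.0011681 ]
```

The tip sticks by friction, so I'll unload it and take one sharp look at rim level.

Call:
arm_command:
  rows:
    - [-1,0,0,0.15,0,0,0]
    - [-1,0,0,0,0,0,0]
    - [-1,0,0,0,0,0,0]

```text
t: 7.23
tool_pos: [0.5091, 0.16, 0.2208]
eef_rot: [-3.141, 0.0, 1.571]
force: [0.0, 0.9, -0.5]
opening: 0.0164
grasp_force: 58.7
```

Run:
```python
from h import *
s=bot.get_state(); print(s['tool_pos'],s['force'],s['wrist_torque'])
cr=[]
for n in ('scene','side','wrist'):
    ims=[];c=imaging.calibration(n)
    for i in range(3): ims.append(imaging.capture(n).astype(float))
    im=np.mean(ims,0).astype(np.uint8); cv2.imwrite('pics/%s5.png'%n,im[:,:,::-1])
    q=proj(c,[.5043,.1629,.1]); W=36 if n!='scene' else 26
    x,y=int(q[0])-W//2,int(q[1])-int(W*.75); print(n,q,x,y,266/W); cr.append(cv2.resize(im[y:y+int(W*1.5),x:x+W,::-1],(266,399),interpolation=cv2.INTER_LANCZOS4))
cv2.imwrite('pics/z5.png',np.hstack(cr))
```

```text
[0.50912174 0.15999058 0.2207942 ] [ 0.01560827  0.86114785 -0.53925953] [0.01498184 0.01745525 0.05089066]
scene [302.09421217 158.66532059] 289 139 10.23076923076923
side [300.86706721 279.05643608] 282 252 7.388888888888889
wrist [248.32808872 168.94797434] 230 141 7.388888888888889
```

View pics/z5.png

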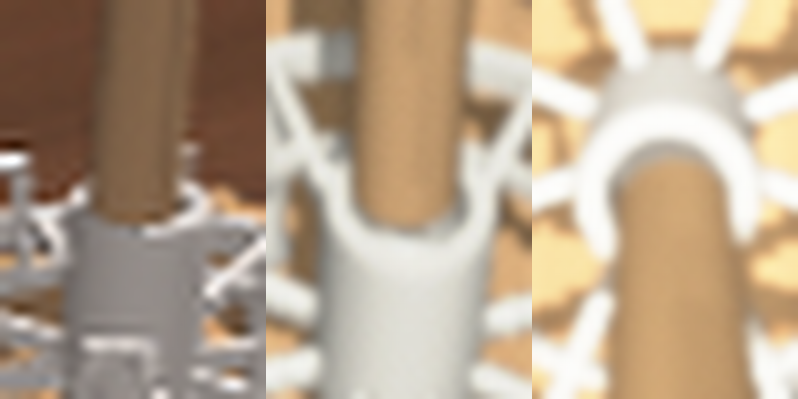

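At rim level, wrist crop: the rod's +y edge is at row 158 with a wide crescent gap to the bore edge (row 128). The rod is therefore 2–4 mm short in +y, and x is within 0.7 mm. The side crop agrees (tip centre row 191 vs bore 202). I'll step +y, touching lightly.

Call:
arm_command:
  rows:
    - [-1,0,0.2,0.05,0,0,0]
    - [-1,0,0,0,0,0,0]
    - [-1,0,0,-0.1,0,0,0]
    - [-1,0,0,-0.05,0,0,0]
    - [-1,0,0,0,0,0,0]

```text
t: 8.1
tool_pos: [0.5094, 0.1621, 0.2204]
eef_rot: [3.141, -0.0, 1.571]
force: [-0.1, -0.3, 2.3]
opening: 0.0164
grasp_force: 58.9
```

Call:
arm_command:
  rows:
    - [-1,0,0.03,0,0,0,0]
    - [-1,0,0.02,0,0,0,0]
    - [-1,0,0,0,0,0,0]

```text
t: 8.35
tool_pos: [0.5093, 0.1625, 0.2204]
eef_rot: [3.141, 0.0, 1.571]
force: [-1.1, -0.7, 2.2]
opening: 0.0166
grasp_force: 58.9
```

Call:
arm_command:
  rows:
    - [-1,0,0.03,0,0,0,0]
    - [-1,0,0.02,0,0,0,0]
    - [-1,0,0,0,0,0,0]

```text
t: 8.6
tool_pos: [0.5093, 0.163, 0.2202]
eef_rot: [3.141, 0.0, 1.571]
force: [-0.7, -0.2, 2.3]
opening: 0.0166
grasp_force: 59.0
```

Run:
```python
from h import *
for i in range(2):
    s=bot.get_state(); print(s['tool_pos'],s['force'],s['wrist_torque']); imaging.capture('wrist')
```

```text
[0.50929155 0.16298384 0.22024489] [-0.69946046 -0.20676761  2.31403911] [-0.12150745  0.1122496   0.04254561]
[0.50932349 0.16298617 0.22026712] [ 0.5503479  -0.59553385  3.2865015 ] [-0.13152858  0.09465308 -0.04100606]
```

Call:
arm_command:
  rows:
    - [-1,0,0.03,0,0,0,0]
    - [-1,0,0.02,0,0,0,0]
    - [-1,0,0,0,0,0,0]

```text
t: 8.95
tool_pos: [0.5093, 0.1635, 0.2202]
eef_rot: [3.141, 0.0, 1.571]
force: [0.6, -0.6, 4.1]
opening: 0.0167
grasp_force: 59.0
```

Call:
arm_command:
  rows:
    - [-1,0,0.03,0,0,0,0]
    - [-1,0,0.02,0,0,0,0]
    - [-1,0,0,0,0,0,0]

```text
t: 9.2
tool_pos: [0.5093, 0.164, 0.2202]
eef_rot: [3.141, 0.0, 1.571]
force: [-0.6, -1.2, 3.8]
opening: 0.0159
grasp_force: 59.0
```

Run:
```python
from h import *
for i in range(2):
    s=bot.get_state(); print(s['tool_pos'],s['force'],s['wrist_torque']); im,c=cap('wrist','wrist6.png')
# crescent: centre col/row of the white ring's outer top arc and the rod's +y edge
q=proj(c,[.5043,.1629,.1]);print(q)
for name in ('wrist5.png','wrist6.png'):
    a=cv2.imread('pics/'+name).astype(float); col=int(round(q[0])); print(name,a[145:175,col,0].astype(int).tolist())
    r=int(round(q[1]))-2; print(a[r,228:276,0].astype(int).tolist())
```

```text
[0.50929606 0.16398377 0.22018903] [-0.60297158 -1.21797646  3.82143492] [-0.24020588  0.01266144 -0.00599   ]
[0.50929314 0.16395738 0.22016685] [-0.1640586  -0.66035229  4.27941108] [-0.26879262  0.02106747  0.00612284]
[248.10810284 172.4833599 ]
wrist5.png [127, 118, 155, 199, 214, 215, 215, 216, 218, 227, 240, 250, 251, 247, 219, 172, 158, 145, 128, 119, 118, 117, 118, 118, 119, 118, 118, 117, 117, 117]
[175, 149, 131, 121, 112, 101, 104, 149, 222, 247, 250, 243, 204, 137, 104, 105, 111, 113, 115, 117, 118, 120, 120, 120, 118, 113, 109, 107, 150, 225, 246, 243, 217, 177, 157, 136, 117, 115, 132, 161, 196, 230, 243, 249, 251, 252, 251, 249]
wrist6.png [174, 170, 157, 124, 111, 148, 193, 213, 214, 215, 215, 215, 219, 232, 245, 250, 250, 241, 191, 134, 116, 116, 115, 114, 116, 115, 116, 115, 116, 116]
[250, 251, 251, 250, 247, 240, 225, 222, 240, 249, 249, 228, 157, 108, 100, 106, 109, 112, 112, 114, 115, 117, 118, 118, 115, 111, 105, 110, 161, 233, 249, 247, 233, 227, 239, 248, 251, 251, 251, 250, 245, 231, 202, 171, 145, 127, 113, 102]
```

The wrist profile shows the crescent closed, so I've gone about 0.9 mm too far in y, and x is about 0.4 mm too positive. I'll lift slightly, correct and touch again.

Call:
arm_command:
  rows:
    - [-1,0,0,0.1,0,0,0]
    - [-1,-0.04,-0.09,0,0,0,0]
    - [-1,0,0,0,0,0,0]
    - [-1,0,0,-0.1,0,0,0]
    - [-1,0,0,-0.05,0,0,0]
    - [-1,0,0,0,0,0,0]

```text
t: 9.8
tool_pos: [0.5084, 0.1632, 0.2192]
eef_rot: [-3.141, -0.0, 1.571]
force: [-0.1, 0.4, -0.8]
opening: 0.0169
grasp_force: 58.6
```

Call:
arm_command:
  rows:
    - [-1,-0.04,0,0,0,0,0]
    - [-1,0,0,0,0,0,0]

```text
t: 9.97
tool_pos: [0.5083, 0.1632, 0.2195]
eef_rot: [-3.141, -0.0, 1.571]
force: [-0.3, 0.5, -0.4]
opening: 0.0166
grasp_force: 58.6
```

Call:
arm_command:
  rows:
    - [-1,-0.04,0,0,0,0,0]
    - [-1,0,0,0,0,0,0]

```text
t: 10.13
tool_pos: [0.5079, 0.1632, 0.2196]
eef_rot: [-3.142, -0.0, 1.571]
force: [0.0, -0.1, -0.4]
opening: 0.0167
grasp_force: 58.6
```

Call:
arm_command:
  rows:
    - [-1,-0.04,0,0,0,0,0]
    - [-1,0,0,0,0,0,0]

```text
t: 10.3
tool_pos: [0.5075, 0.1632, 0.2196]
eef_rot: [-3.142, 0.0, 1.571]
force: [0.4, 1.1, -0.6]
opening: 0.0166
grasp_force: 58.6
```

Run:
```python
from h import *
for i in range(2):
    s=bot.get_state(); print(s['tool_pos'],s['force'],s['wrist_torque']); im,c=cap('wrist','wrist7.png')
```

```text
[0.50750352 0.16315977 0.21964289] [ 0.39637274  1.08093854 -0.60085348] [ 0.06046127  0.02973537 -0.00966509]
[0.50755946 0.16312089 0.21964756] [-0.03083356 -0.53758086 -0.36540628] [ 0.02223498  0.00401758 -0.00801949]
```

It has dropped in: no force at 1 mm below rim contact. I'll continue down in small steps.

Call:
arm_command:
  rows:
    - [-1,0.03,0,-0.05,0,0,0]
    - [-1,0,0,-0.05,0,0,0]
    - [-1,0,0,0,0,0,0]

```text
t: 10.65
tool_pos: [0.5078, 0.1631, 0.2185]
eef_rot: [-3.141, 0.0, 1.571]
force: [-0.0, -0.7, -0.1]
opening: 0.0168
grasp_force: 58.6
```

Call:
arm_command:
  rows:
    - [-1,0,0,-0.1,0,0,0]
    - [-1,0,0,0,0,0,0]

```text
t: 10.82
tool_pos: [0.5077, 0.1631, 0.2174]
eef_rot: [-3.141, 0.0, 1.571]
force: [-0.7, -0.3, -0.5]
opening: 0.0167
grasp_force: 58.6
```

Call:
arm_command:
  rows:
    - [-1,0,0,-0.1,0,0,0]
    - [-1,0,0,0,0,0,0]

```text
t: 10.98
tool_pos: [0.5078, 0.1631, 0.2164]
eef_rot: [-3.141, 0.0, 1.571]
force: [-1.1, 1.0, -0.6]
opening: 0.0169
grasp_force: 58.6
```

Run:
```python
from h import *
for i in range(2):
    s=bot.get_state(); print(s['tool_pos'],s['force'],s['wrist_torque']); im,c=cap('wrist','wrist7.png')
```

```text
[0.50775104 0.1631234  0.21642599] [-1.07739764  1.01738564 -0.60330519] [ 0.00086027 -0.02235963 -0.03273155]
[0.50776756 0.16312612 0.21647832] [ 0.32655103 -0.10492839 -0.69437773] [0.02075929 0.01882542 0.00121997]
```

Call:
arm_command:
  rows:
    - [-1,0,0,-0.1,0,0,0]
    - [-1,0,0,-0.1,0,0,0]
    - [-1,0,0,0,0,0,0]

```text
t: 11.33
tool_pos: [0.5077, 0.1631, 0.2144]
eef_rot: [-3.141, 0.0, 1.571]
force: [-0.7, 0.4, -0.4]
opening: 0.0164
grasp_force: 58.6
```

Call:
arm_command:
  rows:
    - [-1,0,0,-0.1,0,0,0]
    - [-1,0,0,-0.1,0,0,0]
    - [-1,0,0,0,0,0,0]

```text
t: 11.58
tool_pos: [0.5077, 0.1631, 0.2124]
eef_rot: [-3.141, 0.0, 1.571]
force: [-0.9, -0.6, -0.2]
opening: 0.0164
grasp_force: 58.6
```

Call:
arm_command:
  rows:
    - [-1,0,0,-0.1,0,0,0]
    - [-1,0,0,-0.1,0,0,0]
    - [-1,0,0,0,0,0,0]

```text
t: 11.83
tool_pos: [0.5077, 0.1631, 0.2104]
eef_rot: [-3.141, 0.0, 1.571]
force: [-0.6, -0.4, -0.3]
opening: 0.0167
grasp_force: 58.6
```

Call:
arm_command:
  rows:
    - [-1,0,0,-0.1,0,0,0]
    - [-1,0,0,-0.1,0,0,0]
    - [-1,0,0,0,0,0,0]

```text
t: 12.08
tool_pos: [0.5077, 0.1631, 0.2084]
eef_rot: [-3.141, 0.0, 1.571]
force: [0.8, -0.8, -0.1]
opening: 0.0169
grasp_force: 58.6
```

Run:
```python
from h import *
for i in range(2):
    s=bot.get_state(); print(s['tool_pos'],s['force'],s['wrist_torque']); im,c=cap('wrist','wrist7.png')
```

```text
[0.50770691 0.16311691 0.20839767] [ 0.82603866 -0.80807901 -0.09324486] [ 0.01886497 -0.04147076 -0.03758531]
[0.50778389 0.16312775 0.20847747] [-0.19620145 -0.74522951 -0.34189778] [ 0.01569701 -0.02602042  0.01596821]
```

Call:
arm_command:
  rows:
    - [-1,0,0,-0.1,0,0,0]
    - [-1,0,0,-0.1,0,0,0]
    - [-1,0,0,0,0,0,0]

```text
t: 12.43
tool_pos: [0.5077, 0.1631, 0.2064]
eef_rot: [-3.141, 0.0, 1.571]
force: [-0.1, 0.4, 0.6]
opening: 0.0167
grasp_force: 58.6
```

Call:
arm_command:
  rows:
    - [-1,0,0,-0.05,0,0,0]
    - [-1,0,0,-0.05,0,0,0]
    - [-1,0,0,0,0,0,0]

```text
t: 12.68
tool_pos: [0.5078, 0.1631, 0.2055]
eef_rot: [-3.141, 0.0, 1.571]
force: [0.4, -0.1, 0.1]
opening: 0.0166
grasp_force: 58.6
```

Call:
arm_command:
  rows:
    - [-1,0,0,-0.05,0,0,0]
    - [-1,0,0,-0.05,0,0,0]
    - [-1,0,0,0,0,0,0]

```text
t: 12.93
tool_pos: [0.5078, 0.1631, 0.2045]
eef_rot: [-3.141, 0.0, 1.571]
force: [0.1, 0.5, 0.3]
opening: 0.0167
grasp_force: 58.6
```

Call:
arm_command:
  rows:
    - [-1,0,0,-0.05,0,0,0]
    - [-1,0,0,-0.05,0,0,0]
    - [-1,0,0,0,0,0,0]

```text
t: 13.18
tool_pos: [0.5078, 0.1631, 0.2035]
eef_rot: [-3.141, 0.0, 1.571]
force: [0.4, -0.0, 0.1]
opening: 0.0167
grasp_force: 58.6
```

Call:
arm_command:
  rows:
    - [-1,0,0,-0.05,0,0,0]
    - [-1,0,0,-0.05,0,0,0]
    - [-1,0,0,0,0,0,0]

```text
t: 13.43
tool_pos: [0.5078, 0.1631, 0.2025]
eef_rot: [-3.141, 0.0, 1.571]
force: [0.3, 0.3, -0.4]
opening: 0.0163
grasp_force: 58.6
```

Call:
arm_command:
  rows:
    - [-1,0,0,-0.05,0,0,0]
    - [-1,0,0,-0.05,0,0,0]
    - [-1,0,0,0,0,0,0]

```text
t: 13.68
tool_pos: [0.508, 0.1632, 0.2019]
eef_rot: [3.141, -0.0, 1.571]
force: [0.4, -0.7, 1.1]
opening: 0.0166
grasp_force: 58.9
```

Call:
arm_command:
  rows:
    - [-1,0,0,-0.05,0,0,0]
    - [-1,0,0,-0.05,0,0,0]
    - [-1,0,0,0,0,0,0]

```text
t: 13.93
tool_pos: [0.5084, 0.1632, 0.2016]
eef_rot: [3.14, -0.0, 1.571]
force: [-1.1, 0.6, 4.5]
opening: 0.0168
grasp_force: 59.4
```

Call:
arm_command:
  rows:
    - [-1,0,0,-0.05,0,0,0]
    - [-1,0,0,-0.05,0,0,0]
    - [-1,0,0,0,0,0,0]

```text
t: 14.18
tool_pos: [0.5089, 0.1633, 0.2015]
eef_rot: [3.139, -0.0, 1.571]
force: [-1.7, 0.4, 10.3]
opening: 0.0165
grasp_force: 60.2
```

Run:
```python
from h import *
for i in range(2):
    s=bot.get_state(); print(s['tool_pos'],s['force'],s['wrist_torque']); im,c=cap('wrist','wrist7.png')
```

```text
[0.50887688 0.16328049 0.20151777] [-1.66155198  0.35774563 10.31373242] [-0.03594665  0.46906199 -0.0211995 ]
[0.50886654 0.16327931 0.2015348 ] [-1.88956058 -0.11519165 10.07467669] [-0.08332963  0.48056815 -0.00199388]
```

Stub contact is 19 mm below the rim, as expected. The load deflects the arm by +1 mm in x, so I'll counter that while pressing steadily.

Call:
arm_command:
  rows:
    - [-1,-0.05,0,-0.05,0,0,0]
    - [-1,-0.05,0,-0.05,0,0,0]
    - [-1,0,0,0,0,0,0]

```text
t: 14.53
tool_pos: [0.5084, 0.1633, 0.2007]
eef_rot: [3.137, -0.0, 1.571]
force: [-1.1, -0.0, 11.5]
opening: 0.0165
grasp_force: 60.1
```

Call:
arm_command:
  rows:
    - [-1,-0.03,0,-0.05,0,0,0]
    - [-1,0,0,-0.05,0,0,0]
    - [-1,0,0,0,0,0,0]

```text
t: 14.78
tool_pos: [0.5083, 0.1633, 0.1996]
eef_rot: [3.137, -0.0, 1.571]
force: [-0.5, -0.1, 9.5]
opening: 0.0167
grasp_force: 59.9
```

Run:
```python
from h import *
for i in range(2):
    s=bot.get_state(); print(s['tool_pos'],s['force'],s['wrist_torque']); im,c=cap('wrist','wrist7.png')
```

```text
[0.50829964 0.16325876 0.19961316] [-0.50081759 -0.08089451  9.50105147] [-0.07711871  0.16582581 -0.00838262]
[0.5082847  0.16325243 0.19957019] [-0.79389449 -0.53531168  9.396321  ] [-0.04817927  0.20481956 -0.00522631]
```

The stub is sliding at about 10–12 N. Continuing steadily.

Call:
arm_command:
  rows:
    - [-1,0,0,-0.04,0,0,0]
    - [-1,0,0,-0.04,0,0,0]
    - [-1,0,0,-0.04,0,0,0]
    - [-1,0,0,-0.04,0,0,0]
    - [-1,0,0,-0.04,0,0,0]

```text
t: 15.3
tool_pos: [0.5084, 0.1633, 0.1978]
eef_rot: [3.137, -0.0, 1.571]
force: [-1.1, 0.0, 10.4]
opening: 0.0166
grasp_force: 60.0
```

Call:
arm_command:
  rows:
    - [-1,0,0,-0.04,0,0,0]
    - [-1,0,0,-0.04,0,0,0]
    - [-1,0,0,-0.04,0,0,0]
    - [-1,0,0,-0.04,0,0,0]
    - [-1,0,0,-0.04,0,0,0]

```text
t: 15.72
tool_pos: [0.5083, 0.1633, 0.1957]
eef_rot: [3.137, -0.0, 1.571]
force: [-1.4, -0.7, 12.9]
opening: 0.0166
grasp_force: 60.0
```

Call:
arm_command:
  rows:
    - [-1,0,0,-0.04,0,0,0]
    - [-1,0,0,-0.04,0,0,0]
    - [-1,0,0,-0.04,0,0,0]
    - [-1,0,0,-0.04,0,0,0]
    - [-1,0,0,-0.04,0,0,0]

```text
t: 16.13
tool_pos: [0.5083, 0.1633, 0.1939]
eef_rot: [3.137, -0.0, 1.571]
force: [-1.1, -0.6, 9.8]
opening: 0.0164
grasp_force: 60.1
```

Call:
arm_command:
  rows:
    - [-1,0,0,-0.04,0,0,0]
    - [-1,0,0,-0.04,0,0,0]
    - [-1,0,0,-0.04,0,0,0]
    - [-1,0,0,-0.04,0,0,0]
    - [-1,0,0,-0.04,0,0,0]

```text
t: 16.55
tool_pos: [0.5084, 0.1633, 0.192]
eef_rot: [3.137, -0.0, 1.571]
force: [-1.3, -0.3, 10.2]
opening: 0.017
grasp_force: 60.0
```

Run:
```python
from h import *
for i in range(2):
    s=bot.get_state(); print(s['tool_pos'],s['force'],s['wrist_torque']); im,c=cap('wrist','wrist7.png')
```

```text
[0.50839048 0.16331547 0.19201032] [-1.34843036 -0.33799245 10.24294941] [-0.00536965  0.35987568 -0.0302997 ]
[0.50833249 0.16330767 0.19181546] [-1.4631965   0.32311275 10.70462587] [0.00752029 0.28497993 0.01509623]
```

Call:
arm_command:
  rows:
    - [-1,0,0,-0.04,0,0,0]
    - [-1,0,0,-0.04,0,0,0]
    - [-1,0,0,-0.04,0,0,0]
    - [-1,0,0,-0.04,0,0,0]
    - [-1,0,0,-0.04,0,0,0]

```text
t: 17.07
tool_pos: [0.5083, 0.1633, 0.1897]
eef_rot: [3.137, -0.0, 1.571]
force: [-1.3, -0.3, 9.4]
opening: 0.0169
grasp_force: 59.9
```

Call:
arm_command:
  rows:
    - [-1,0,0,-0.04,0,0,0]
    - [-1,0,0,-0.04,0,0,0]
    - [-1,0,0,-0.04,0,0,0]
    - [-1,0,0,-0.04,0,0,0]
    - [-1,0,0,-0.04,0,0,0]

```text
t: 17.48
tool_pos: [0.5083, 0.1633, 0.1877]
eef_rot: [3.137, -0.0, 1.571]
force: [-0.5, -0.2, 11.2]
opening: 0.0167
grasp_force: 60.1
```

Call:
arm_command:
  rows:
    - [-1,0,0,-0.04,0,0,0]
    - [-1,0,0,-0.04,0,0,0]
    - [-1,0,0,-0.04,0,0,0]
    - [-1,0,0,-0.04,0,0,0]

```text
t: 17.82
tool_pos: [0.5082, 0.1633, 0.1861]
eef_rot: [3.137, -0.0, 1.571]
force: [-0.9, -0.7, 9.8]
opening: 0.0166
grasp_force: 60.0
```

Call:
arm_command:
  rows:
    - [-1,0,0,-0.04,0,0,0]
    - [-1,0,0,-0.04,0,0,0]
    - [-1,0,0,-0.04,0,0,0]

```text
t: 18.07
tool_pos: [0.508, 0.1633, 0.1843]
eef_rot: [3.138, -0.0, 1.571]
force: [-0.2, 0.6, 5.5]
opening: 0.0164
grasp_force: 59.4
```

Force is falling as the stub's top passes the ring.

Call:
arm_command:
  rows:
    - [-1,0,0,-0.04,0,0,0]
    - [-1,0,0,-0.04,0,0,0]
    - [-1,0,0,0,0,0,0]

```text
t: 18.32
tool_pos: [0.507, 0.1631, 0.1821]
eef_rot: [3.14, -0.0, 1.571]
force: [1.0, -0.6, -0.1]
opening: 0.0165
grasp_force: 58.5
```

Call:
arm_command:
  rows:
    - [-1,0,0,-0.04,0,0,0]
    - [-1,0,0,-0.04,0,0,0]
    - [-1,0,0,0,0,0,0]

```text
t: 18.57
tool_pos: [0.5068, 0.1631, 0.1809]
eef_rot: [3.141, 0.0, 1.571]
force: [2.1, 0.0, 0.2]
opening: 0.0166
grasp_force: 58.5
```

Run:
```python
from h import *
s=bot.get_state(); print(s['tool_pos'],s['force'],s['wrist_torque'])
a=cap('scene','scene8.png')[0];b=cap('side','side8.png')[0];w=cap('wrist','wrist8.png')[0]
# change under the hub against the first scene picture (z 0.012..0.05)
c=imaging.calibration('scene')
for z in (.012,.034,.05): print(proj(c,[.5043,.1629,z]))
o=cv2.imread('pics/scene5.png')[:,:,::-1]
dif=np.abs(a.astype(int)-o).sum(2)[165:205,285:325]; ys,xs=np.nonzero(dif>90); print(len(xs), xs.min()+285 if len(xs) else 0, xs.max()+285 if len(xs) else 0, ys.min()+165 if len(xs) else 0, ys.max()+165 if len(xs) else 0)
```

```text
[0.50683037 0.16310998 0.18093857] [2.07152375 0.00994544 0.15706079] [ 0.00732274 -0.35908273  0.0021473 ]
[299.71169164 195.26536628]
[300.28244424 186.49752109]
[300.7076211  179.96599612]
56 290 304 186 199
```

The load is gone, and a new object has appeared under the hub in the scene view at about (297,193): the stub on the tray. I'll withdraw straight up and return to the stand.

Call:
arm_command:
  rows:
    - [-1,0.05,0,0.2,0,0,0]
    - [-1,0.05,0,0.3,0,0,0]
    - [-1,0,0,0.5,0,0,0]
    - [-1,0,0,1,0,0,0]
    - [-1,0,0,1,0,0,0]
    - [-1,0,0,1,0,0,0]
    - [-1,0,0,0.5,0,0,0]
    - [-1,0,0,0,0,0,0]

```text
t: 19.38
tool_pos: [0.5085, 0.1633, 0.2283]
eef_rot: [3.138, -0.0, 1.571]
force: [-0.3, -0.3, -0.4]
opening: 0.0166
grasp_force: 58.8
```

Call:
arm_command:
  rows:
    - [-1,0,0,0.5,0,0,0]
    - [-1,0,0,1,0,0,0]
    - [-1,0,0,1,0,0,0]
    - [-1,0,0,0,0,0,0]
    - [-1,0,0,0,0,0,0]

```text
t: 19.8
tool_pos: [0.5082, 0.1632, 0.2521]
eef_rot: [3.14, -0.0, 1.571]
force: [-0.3, -0.0, -1.5]
opening: 0.0165
grasp_force: 58.8
```

Call:
arm_command:
  rows:
    - [-1,0.4,-2,0,0,0,0]
    - [-1,0.8,-4,0,0,0,0]
    - [-1,0.8,-4,0,0,0,0]
    - [-1,0.8,-4,0,0,0,0]
    - [-1,0.8,-4,0,0,0,0]
    - [-1,0.8,-4,0,0,0,0]
    - [-1,0.7,-4,0,0,0,0]
    - [-1,0.3,-2,0,0,0,0]

```text
t: 20.47
tool_pos: [0.5623, -0.1218, 0.2507]
eef_rot: [3.141, 0.002, 1.568]
force: [0.2, -0.2, 0.6]
opening: 0.0166
grasp_force: 58.8
```

Call:
arm_command:
  rows:
    - [-1,0.2,-1,0,0,0,0]
    - [-1,0,-0.5,0,0,0,0]
    - [-1,0,0,0,0,0,0]
    - [-1,0,0,0,0,0,0]
    - [-1,0,0,0,0,0,0]

```text
t: 20.88
tool_pos: [0.5631, -0.13, 0.2512]
eef_rot: [-3.141, -0.001, 1.573]
force: [0.8, 0.3, -0.8]
opening: 0.0165
grasp_force: 58.8
```

Run:
```python
from h import *
s=bot.get_state(); print(s['tool_pos'],s['force'],s['wrist_torque'],s['eef_rot'])
cr=[]
P=[.5606,-.1325,.0728]
for n,W in (('scene',60),('side',60),('wrist',60)):
    im,c=cap(n,n+'9.png'); q=proj(c,P); x,y=int(q[0])-W//2,max(0,int(q[1])-int(W)); print(n,q,x,y); cr.append(cv2.resize(im[y:y+int(W*1.5),x:x+W,::-1],(266,399),interpolation=cv2.INTER_CUBIC))
cv2.imwrite('pics/z9.png',np.hstack(cr))
```

```text
[ 0.56313644 -0.12995814  0.25117432] [ 0.84470726  0.34584686 -0.80699949] [ 0.02387156 -0.03806235 -0.00550313] [-3.14092002e+00 -8.83663000e-04  1.57274955e+00]
scene [183.61512383 232.77290196] 153 172
side [269.37490896 158.21842816] 239 98
wrist [250.4216698  161.38152713] 220 101
```

Call:
arm_command:
  rows:
    - [-1,0.05,-0.2,0,0,0,0]
    - [-1,0,0,-1,0,0,0]
    - [-1,0,0,-2,0,0,0]
    - [-1,0,0,-1.5,0,0,0]
    - [-1,0,0,-0.5,0,0,0]
    - [-1,0,0,0,0,0,0]
    - [-1,0,0,0,0,0,0]

```text
t: 21.62
tool_pos: [0.5642, -0.1339, 0.201]
eef_rot: [-3.141, -0.0, 1.571]
force: [0.2, 0.7, -0.3]
opening: 0.0164
grasp_force: 58.8
```

Call:
arm_command:
  rows:
    - [-1,0,0,-0.2,0,0,0]
    - [-1,0,0,-0.2,0,0,0]
    - [-1,0,0,-0.2,0,0,0]
    - [-1,0,0,0,0,0,0]

```text
t: 21.95
tool_pos: [0.5641, -0.1339, 0.1953]
eef_rot: [3.141, 0.0, 1.571]
force: [0.7, 0.3, -1.1]
opening: 0.0167
grasp_force: 58.8
```

Call:
arm_command:
  rows:
    - [-1,0,0,-0.2,0,0,0]
    - [-1,0,0,-0.2,0,0,0]
    - [-1,0,0,0,0,0,0]

```text
t: 22.2
tool_pos: [0.5638, -0.1338, 0.1908]
eef_rot: [-3.141, -0.0, 1.571]
force: [-0.3, 0.4, -0.6]
opening: 0.0167
grasp_force: 58.8
```

Call:
arm_command:
  rows:
    - [-1,0,0,-0.2,0,0,0]
    - [-1,0,0,-0.2,0,0,0]
    - [-1,0,0,0,0,0,0]

```text
t: 22.45
tool_pos: [0.5638, -0.1337, 0.1867]
eef_rot: [-3.141, -0.0, 1.571]
force: [0.1, -0.4, -1.0]
opening: 0.0168
grasp_force: 58.8
```

It has entered the socket freely. Continuing down.

Call:
arm_command:
  rows:
    - [-1,0,0.1,-0.3,0,0,0]
    - [-1,0,0,-0.5,0,0,0]
    - [-1,0,0,-0.5,0,0,0]
    - [-1,0,0,-0.3,0,0,0]
    - [-1,0,0,0,0,0,0]

```text
t: 22.87
tool_pos: [0.5633, -0.1326, 0.17]
eef_rot: [-3.139, -0.001, 1.571]
force: [-0.5, -0.1, -0.4]
opening: 0.0169
grasp_force: 58.8
```

Call:
arm_command:
  rows:
    - [-1,0,0,-0.4,0,0,0]
    - [-1,0,0,-0.5,0,0,0]
    - [-1,0,0,-0.5,0,0,0]
    - [-1,0,0,-0.4,0,0,0]
    - [-1,0,0,0,0,0,0]

```text
t: 23.28
tool_pos: [0.5633, -0.1325, 0.152]
eef_rot: [-3.139, -0.001, 1.571]
force: [0.2, -0.1, -1.1]
opening: 0.0168
grasp_force: 58.8
```

Call:
arm_command:
  rows:
    - [-1,0,0,-0.2,0,0,0]
    - [-1,0,0,-0.2,0,0,0]
    - [-1,0,0,0,0,0,0]

```text
t: 23.53
tool_pos: [0.564, -0.1328, 0.1489]
eef_rot: [-3.141, -0.0, 1.571]
force: [-0.6, -0.2, -0.9]
opening: 0.0164
grasp_force: 58.8
```

Call:
arm_command:
  rows:
    - [-1,0,0,-0.1,0,0,0]
    - [-1,0,0,0,0,0,0]

```text
t: 23.7
tool_pos: [0.5641, -0.1329, 0.1482]
eef_rot: [3.142, 0.0, 1.571]
force: [-0.4, -0.1, -0.8]
opening: 0.0166
grasp_force: 58.8
```

Call:
arm_command:
  rows:
    - [-1,0,0,-0.1,0,0,0]
    - [-1,0,0,0,0,0,0]

```text
t: 23.87
tool_pos: [0.5641, -0.1328, 0.1472]
eef_rot: [-3.142, 0.0, 1.571]
force: [-0.5, 0.7, -0.4]
opening: 0.0166
grasp_force: 58.8
```

Call:
arm_command:
  rows:
    - [-1,0,0,-0.1,0,0,0]
    - [-1,0,0,-0.1,0,0,0]
    - [-1,0,0,0,0,0,0]

```text
t: 24.12
tool_pos: [0.5639, -0.1328, 0.145]
eef_rot: [-3.141, -0.0, 1.571]
force: [0.2, -0.6, -0.3]
opening: 0.017
grasp_force: 58.8
```

Call:
arm_command:
  rows:
    - [-1,0,0,-0.1,0,0,0]
    - [-1,0,0,0,0,0,0]

```text
t: 24.28
tool_pos: [0.564, -0.1328, 0.144]
eef_rot: [-3.141, -0.0, 1.571]
force: [0.1, 0.3, 0.0]
opening: 0.0165
grasp_force: 58.8
```

Call:
arm_command:
  rows:
    - [-1,0,0,-0.1,0,0,0]
    - [-1,0,0,0,0,0,0]

```text
t: 24.45
tool_pos: [0.564, -0.1328, 0.143]
eef_rot: [-3.141, -0.0, 1.571]
force: [-0.5, -0.3, -0.2]
opening: 0.0166
grasp_force: 58.8
```

Call:
arm_command:
  rows:
    - [-1,0,0,-0.05,0,0,0]
    - [-1,0,0,0,0,0,0]

```text
t: 24.62
tool_pos: [0.5641, -0.1329, 0.1427]
eef_rot: [3.142, -0.0, 1.571]
force: [-0.7, 0.4, 0.1]
opening: 0.0165
grasp_force: 58.8
```

Call:
arm_command:
  rows:
    - [-1,0,0,-0.05,0,0,0]
    - [-1,0,0,0,0,0,0]
    - [-0.5,0,0,0,0,0,0]
    - [-0.4,0,0,0,0,0,0]
    - [-0.2,0,0,0,0,0,0]
    - [0.2,0,0,0,0,0,0]
    - [0.6,0,0,0,0,0,0]
    - [1,0,0,0,0,0,0]

```text
t: 25.28
tool_pos: [0.5641, -0.1328, 0.1421]
eef_rot: [-3.142, -0.0, 1.571]
force: [-0.2, -0.2, -0.9]
opening: 0.0693
grasp_force: 0.0
```

Call:
arm_command:
  rows:
    - [1,0,0,0,0,0,0]
    - [1,0,0,0,0,0,0]
    - [1,0,0,0,0,0,0]
    - [1,0,0,0,0,0,0]
    - [1,0,0,1,0,0,0]
    - [1,0,0,2,0,0,0]
    - [1,0,0,3,0,0,0]
    - [1,0,0,3,0,0,0]

```text
t: 25.95
tool_pos: [0.5634, -0.1326, 0.2331]
eef_rot: [-3.14, -0.001, 1.571]
force: [0.2, -1.5, -0.4]
opening: 0.0854
grasp_force: 0.0
```

Call:
arm_command:
  rows:
    - [1,0,0,3,0,0,0]
    - [1,0,0,1,0,0,0]
    - [1,1,2,0,0,0,0]
    - [1,2,3,0,0,0,0]
    - [1,2,3,0,0,0,0]
    - [1,1,2,0,0,0,0]
    - [1,0,0,0,0,0,0]
    - [1,0,0,0,0,0,0]

```text
t: 26.62
tool_pos: [0.6239, -0.0317, 0.2718]
eef_rot: [-3.141, 0.0, 1.573]
force: [0.0, 0.1, -0.9]
opening: 0.0854
grasp_force: 0.0
```

Run:
```python
from h import *
s=bot.get_state(); print(s['t'],s['tool_pos'],s['force'])
a=cap('scene','sceneF.png')[0];b=cap('side','sideF.png')[0]
f=lambda i,x,y,w,h:cv2.resize(i[y:y+h,x:x+w,::-1],(400,600),interpolation=cv2.INTER_CUBIC)
cv2.imwrite('pics/zF.png',np.hstack([np.vstack([cv2.resize(a[100:340,60:380,::-1],(400,300)),cv2.resize(a[140:230,250:370,::-1],(400,300),interpolation=cv2.INTER_CUBIC)]),f(b,140,70,240,310)]))
```

```text
26.6167 [ 0.62394919 -0.03166537  0.27180372] [ 0.04065513  0.11867217 -0.90364176]
```

View pics/zF.png

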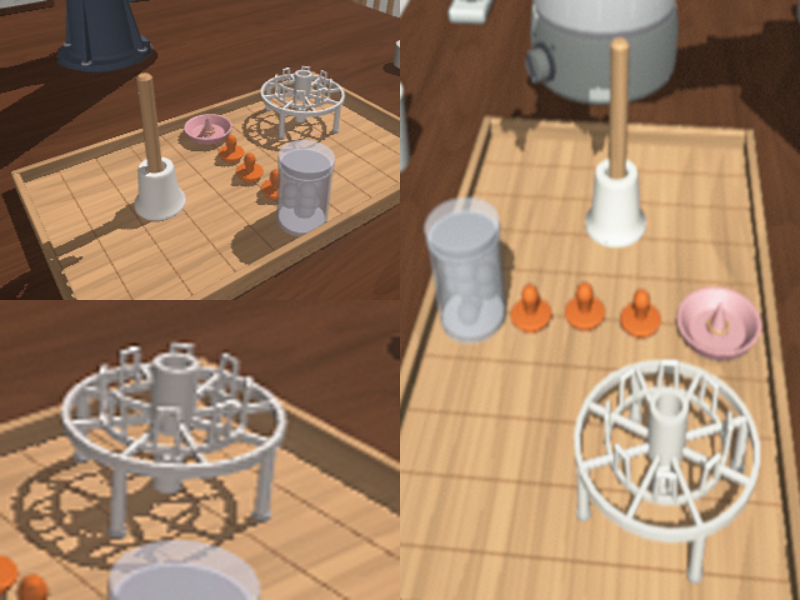

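The stub lies on the tray under the hub (lower-left crop, about (168,475)). The drift stands in its stand, and the pacifiers, dish and canister are where they were.

```bash
python3 -c "
from bench import finish_job
print(finish_job())"
```

```text
the job is handed in; nothing more can be done
None
```

The stub was pressed out onto the tray at a steady 10–13 N (end-of-step readings), the drift is back in its stand, the pacifiers, ring dish and canister look unmoved in the final pictures, and the job was handed in at about 27 s.

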